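# Feel along the marked rim of a saw blade

## Task

Check the marked part of the diamond blade's rim by feel: go lightly with the fingertips along the six brass-coloured segments beside the yellow stripes, from the green dot round to the blue dot, touching each segment in turn. The blade floats on a sprung table: let it give a little, but do not push it down to its stop, lift it, or press hard. Then take the hand away, and leave the nut on the spindle and everything else on the bench where it is.

Things in the scene. Friction and masses are not known exactly. Their poses are not given: they have to be found in the camera images.
- stand: inspection stand, fixed to the bench: red square foot 170 x 170 mm and 22 mm high with a grey column; it carries, level, a 230 mm diamond saw blade on a sprung table. Origin: centre of the foot's underside, on the bench; z up through the blade's centre. It stands at any yaw.
- seat (a joint): the sprung table with the clamped blade: 0 m floating at rest, positive as it is pushed straight down (20 mm to the lower stop), negative as it is pulled up (10 mm to the upper stop). It stays level wherever it is pushed and springs back: 0.4 N per mm, plus a light damping of about 30 N per m/s. The blade does not turn. Shut fingers fit on one segment at a time; open fingers may touch two or more at once.
- seat_top (a point): centre of the blade, on the upper face of its steel core (disc, radius 103 mm, 70 mm above the bench at rest). A 13 mm thick steel spindle rises 28 mm here, with the black nut lying loosely round it.
- segment_1 (a point): first (at the green dot) marked rim segment: brass-coloured block, 44 mm along the rim, 11 mm wide radially; its top is 2 mm above the core, 72 mm above the bench at rest. The point is the centre of its top face, 109 mm from the blade's centre. The next segment lies 30 degrees on, anticlockwise seen from above (gap 12 mm). Yellow stripe on the core beside it, with a 22 mm green dot.
- segment_2 (a point): second marked rim segment: brass-coloured block, 44 mm along the rim, 11 mm wide radially; its top is 2 mm above the core, 72 mm above the bench at rest. The point is the centre of its top face, 109 mm from the blade's centre. The next segment lies 30 degrees on, anticlockwise seen from above (gap 12 mm). Yellow stripe on the core beside it.
- segment_3 (a point): third marked rim segment: brass-coloured block, 44 mm along the rim, 11 mm wide radially; its top is 2 mm above the core, 72 mm above the bench at rest. The point is the centre of its top face, 109 mm from the blade's centre. The next segment lies 30 degrees on, anticlockwise seen from above (gap 12 mm). Yellow stripe on the core beside it.
- segment_4 (a point): fourth marked rim segment: brass-coloured block, 44 mm along the rim, 11 mm wide radially; its top is 2 mm above the core, 72 mm above the bench at rest. The point is the centre of its top face, 109 mm from the blade's centre. The next segment lies 30 degrees on, anticlockwise seen from above (gap 12 mm). Yellow stripe on the core beside it.
- segment_5 (a point): fifth marked rim segment: brass-coloured block, 44 mm along the rim, 11 mm wide radially; its top is 2 mm above the core, 72 mm above the bench at rest. The point is the centre of its top face, 109 mm from the blade's centre. The next segment lies 30 degrees on, anticlockwise seen from above (gap 12 mm). Yellow stripe on the core beside it.
- segment_6 (a point): sixth and last (at the blue dot) marked rim segment: brass-coloured block, 44 mm along the rim, 11 mm wide radially; its top is 2 mm above the core, 72 mm above the bench at rest. The point is the centre of its top face, 109 mm from the blade's centre. The next segment lies 30 degrees on, anticlockwise seen from above (gap 12 mm). Yellow stripe on the core beside it, with a 22 mm blue dot.
- nut: bystander: black clamping nut, ring 42 mm across, 14 mm high, lying loose round the spindle at the blade's centre; origin at the centre of its underside
- cutter: bystander: copper-coloured tube cutter, 68 mm across, 75 mm high, standing; origin under its centre
- spray: bystander: spray can, 54 mm across, 150 mm high; origin under its centre
- jar: bystander: jar with yellow cap, 64 mm across, 70 mm high; origin under its centre
- wrench: bystander: steel wrench 180 mm long lying along its x axis
- driver: bystander: screwdriver 200 mm long lying along its x axis
- tray: bystander: loose blue tray 100 x 140 x 50 mm; origin under its centre
- flange: bystander: aluminium disc 76 mm across, 12 mm high; origin under its centre

How it is judged:
By the outcome, as a careful person would: the job done as asked, in the order asked, and still so for the second after the job is handed in, with the robot touching nothing.
It also fails if it takes over 45 s, if anything falls off the work surface, if the arm or the gripper's body presses on something with over 40 N, if the wrist force passes 120 N, or if a joint passes its speed limit or range.

## Robot

A 6-joint arm with a two-finger parallel gripper is mounted at the origin on the work surface. World frame = base frame: x ahead of the robot, y to its left, z up, the work surface at z = 0. Lengths are in m, angles in rad, forces in N, time in s.
With the tool pointing down it reaches from about 0.25 to 0.775 m from the base axis. Payload 4 kg.
Tool frame: the origin (TCP) lies at the very end of the fingers, on their centre line; the grasp point (between the pads) lies 19 mm behind it; z points along the fingers, y is the direction in which the jaws open and shut (so a half turn about z gives the same grasp; the last joint's range is limited). The gripper opens to 94 mm and grips with 3 to 60 N. Pads are 16 mm wide; open, the fingers measure 119 mm over their backs; the gripper's body (75 mm by 177 mm) begins 78 mm behind the grasp point.
Start: joints at [-1.326, 0.087, 1.371, -0, 1.684, -0.103], TCP at [0.187, -0.517, 0.206] pointing down, gripper open.
Joint ranges: [-3.1, 3.1], [-0.76, 2.03], [0.27, 2.55], [-1.08, 4.22], [0.17, 2.65], [-2.57, 2.57]. Speed limits (rad/s): [2.79, 2.79, 3.14, 3.14, 3.14, 3.14].

## Interface

Orientations are given as [roll, pitch, yaw] about the fixed x, y, z axes, in that order (R = Rz(yaw) Ry(pitch) Rx(roll)).
In Python, from bench import robot, snapshot, calibration gives the robot as it stands. The module is installed in compiled form; this text tells all that it offers.
- The arm moves only by the tool servo_tool, never from a script. Its argument "series" is text: rows parted by semicolons, each of 5 numbers parted by spaces: the closure, from -1 (fully open) to 1 (shut), then the shift along the tool's x, y, z in cm, then the turn about the tool's z in rad. A call has 1 to 20 rows; each row is the pose to reach, as a shift and turn from the pose commanded when the call began, along the tool's axes at that moment; what a row does not reach only later rows make up. A row lasts 1/12 s, in which the tool goes at most 41.7 mm and 7.16 degrees, less where a joint would pass 70% of its speed; a pose out of reach is approached as far as the arm can. A call with a gripper value outside its range is refused whole. The fingers move at their own pace and stop on an object; the grip force is fixed at half the most. Time passes only in rows, so rows that repeat a pose let the fingers close. It gives the time, the measured TCP pose, the force and the opening at its end, in the units of the state.
- robot.get_obs(): the state, without advancing time (a new reading comes with each control period).
- snapshot(name): name is "scene" or "top" or "wrist"; returns (picture, depth): 384x512x3 uint8, red, green, blue; 384x512 float32, m along the optical axis (not along the pixel's ray), 0 where there is no reading.
- calibration(name): a dict with "fx", "fy", "cx", "cy" (pixels), "rvec" (rotation vector, rad) and "tvec" (3), from world to camera coordinates, as OpenCV has them; the wrist camera has in their place "tool_from_camera" (4x4, takes a point from camera to tool coordinates, whose origin is the TCP and whose axes are the flange's). Camera axes: x right, y down, z forward; pixel columns grow to the right and rows downward; lengths in m; the calibration is good to about 2 mm. A picture is of the moment at which its call begins: read the wrist's pose just before it. calibration takes no time and is no camera call.
- robot.close_job(): hands the job in, once; it reports no verdict.
The state is a dict: "time": time; "joint_positions": joint angles; "qvel": joint speeds; "joint_torque": joint torques, N m; "tool_pos": TCP position; "ee_rot": TCP orientation; "wrist_force": force on the tool from outside, world axes, zero at the start; "wrist_torque": the same for the moment, N m; "width": finger opening in m.
Only numpy, scipy, OpenCV 4.12 (cv2) and the standard library are available. Lean on these libraries where they do the work, as an engineer would, in place of code of your own. Each camera call takes 0.05 s, during which the arm holds its last target. There are 200 camera calls.

## Working session

There is one attempt and no reset: what is moved stays moved. The work goes in short steps, Python scripts to look and compute and a tool call to move; the robot and the scene stay as the last step left them, time stands still between calls to the robot, and variables do not carry over. Pictures are saved under pics/ and viewed, about 8 in all and at most 12, crops included, and the job is handed in when it is done.

Besides the shell and the picture viewer there is one more tool, called after ">>>" as name(argument=value, ...) on one line, values as JSON. servo_tool: Moves the arm, as the interface text tells. Its arguments: {"type":"object","properties":{"series":{"type":"string"}},"required":["series"]}

```bash
mkdir -p pics; cat > h.py <<'E'
import numpy as np, cv2
from bench import robot, snapshot, calibration
def ray(c,u,v):
    R=cv2.Rodrigues(np.array(c["rvec"],float))[0]; t=np.array(c["tvec"],float).ravel()
    d=R.T@np.array([(u-c["cx"])/c["fx"],(v-c["cy"])/c["fy"],1]); return -R.T@t,d
def onz(c,u,v,z):
    o,d=ray(c,u,v); return o+d*(z-o[2])/d[2]
E
python3 - <<'E'
from h import *
o=robot.get_obs();print(o)
a,d=snapshot("top");cv2.imwrite("pics/top.png",a[:,:,::-1]);np.save("top_d.npy",d)
b,d2=snapshot("scene");cv2.imwrite("pics/scene.png",b[:,:,::-1])
print(calibration("top"),calibration("wrist"))
c=calibration("top")
h=cv2.cvtColor(a,cv2.COLOR_RGB2HSV)
for n,lo,hi,z in [("green",(45,100,60),(80,255,255),.07),("blue",(100,120,60),(130,255,255),.07),("yellow",(24,120,120),(34,255,255),.07),("black",(0,0,0),(180,255,45),.084)]:
    m=cv2.inRange(h,lo,hi);k,l,s,ce=cv2.connectedComponentsWithStats(m)
    for i in range(1,k):
        if s[i,4]>15: print(n,s[i],ce[i].round(1),onz(c,*ce[i],z).round(4))
E
```

```text
{'time': 0.0, 'joint_positions': array([-1.32608959e+00,  8.79867466e-02,  1.37218831e+00, -8.15976970e-06,
        1.68357986e+00, -1.03109391e-01]), 'qvel': array([ 0.00027553, -0.00055241, -0.00160429,  0.00030635,  0.00089663,
        0.00124205]), 'joint_torque': array([-1.81531273e-04, -3.40179491e+01, -3.02426040e+01,  7.16132345e-02,
        3.29157757e-02, -1.65756910e-04]), 'tool_pos': array([ 0.18732684, -0.51656411,  0.20432026]), 'ee_rot': array([-3.13944103e+00, -2.14488392e-04,  3.47814984e-01]), 'wrist_force': array([-0.57630798,  0.15634351, -0.12961802]), 'wrist_torque': array([-0.01884628,  0.05805682, -0.01911335]), 'width': 0.09377361609039368}
{'fx': 399.62902521234815, 'fy': 399.62902521234815, 'cx': 252.57209855403286, 'cy': 186.7813473321846, 'rvec': array([ 2.12412318, -2.09640579,  0.21110586]), 'tvec': array([-0.03369576,  0.61226859,  1.02425936])} {'fx': 298.6983246468452, 'fy': 298.6983246468452, 'cx': 255.86644629922094, 'cy': 192.85577712628526, 'tool_from_camera': array([[-6.60443659e-04, -9.61469765e-01, -2.74909903e-01,
         8.01444656e-02],
  
[... 1022 characters left out ...]
[195.4 211. ] [0.5433 0.1261 0.07  ]
yellow [199 202   6  13  37] [201.5 208. ] [0.5515 0.1102 0.07  ]
yellow [206 217  12  11  39] [211.6 222.1] [0.514  0.0817 0.07  ]
yellow [200 222  15  13  68] [207.5 227.8] [0.4987 0.0921 0.07  ]
yellow [219 234  17   6  67] [227.5 236.2] [0.4773 0.0385 0.07  ]
yellow [ 94 248  22  23 396] [104.4 258.9] [0.4141 0.3583 0.07  ]
black [487 127  17  69 172] [497.1 161. ] [ 0.6876 -0.684   0.084 ]
black [202 346  30  11 114] [216.1 350.3] [0.1965 0.0582 0.084 ]
black [499 360  13   7  53] [504.4 363.3] [ 0.177 -0.645  0.084]
black [469 375  11   9  43] [474.1 378.6] [ 0.1411 -0.5681  0.084 ]
black [491 375  21   9  32] [500.4 379.8] [ 0.1394 -0.6312  0.084 ]
```

View pics/top.png

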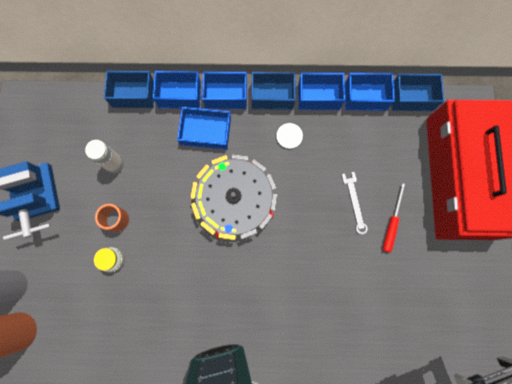

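View pics/scene.png

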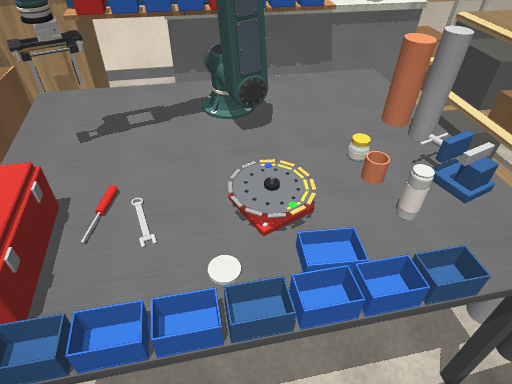

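The top view shows the blade at about (233,196), with the green dot at (222,166) and the blue dot at (228,228). The yellow segments run anticlockwise on the +y side. The scene view agrees, and nothing tall stands near the blade. Next I fit the circle and plan the approach.

```bash
cat >> h.py <<'E'
def rel(cmd,tgt):  # cmd,tgt=(x,y,z,yaw), tool down -> row dx dy dz (cm), turn about tool z
    d=np.array(tgt[:3])-cmd[:3]; c,s=np.cos(cmd[3]),np.sin(cmd[3])
    return np.array([c*d[0]+s*d[1], s*d[0]-c*d[1], -d[2]])*100, -(tgt[3]-cmd[3])
E
python3 - <<'E'
from h import *
from scipy.optimize import least_squares
c=calibration("top")
px=[(219.2,159.3),(202.4,171.2),(193.4,189.9),(195.4,211.),(207.5,227.8),(227.5,236.2)]
P=np.array([onz(c,*p,.071)[:2] for p in px])
def f(q):
    a=q[2]+np.arange(6)*np.pi/6
    return (P-q[:2]-.109*np.c_[np.cos(a),np.sin(a)]).ravel()
r=least_squares(f,[.58,.025,.38]);print(r.x,(r.fun*1000).round(1))
a=r.x[2]; t=[r.x[0]+.109*np.cos(a),r.x[1]+.109*np.sin(a),.206,a];print(t,rel((.187,-.517,.206,.348),t))
E
```

```text
[0.58569159 0.02519753 0.39356644] [ 0.4 -0.2  0.7 -0.2  0.6  0.5 -0.8  0.1 -0.5  0.5 -0.4 -0.8]
[np.float64(0.6863582397794835), np.float64(0.06699735514678104), 0.206, np.float64(0.3935664371512647)] (array([ 66.85788542, -37.87002485,  -0.        ]), np.float64(-0.04556643715126474))
```

>>> servo_tool(series="1 4 -2.2 0 0; 1 8 -4.5 0 0; 1 12 -6.8 0 0; 1 16 -9.1 0 0; 1 19.5 -11 0 0; 1 23 -13 0 0; 1 26.5 -15 0 0; 1 30 -17 0 0; 1 33.5 -19 0 0; 1 37 -21 0 0; 1 40.5 -23 0 0; 1 44 -25 0 0; 1 47.5 -27 0 -0.02; 1 51 -29 0 -0.045; 1 54.5 -31 0 -0.045; 1 58 -33 0 -0.045; 1 61.5 -35 0 -0.045; 1 64.5 -36.5 0 -0.045; 1 66.5 -37.6 0 -0.045; 1 66.9 -37.9 0 -0.045")

```text
time: 1.77
tool_pos: [0.6884, 0.0708, 0.203]
ee_rot: [-3.14, 0.002, 0.397]
wrist_force: [-0.9, 0.6, -0.7]
width: 0.0005
```

>>> servo_tool(series="1 0 0 0 0; 1 0 0 3 0; 1 0 0 6 0; 1 0 0 7 0; 1 0 0 7 0; 1 0 0 7 0")

```text
time: 2.27
tool_pos: [0.6865, 0.066, 0.1356]
ee_rot: [-3.141, 0.001, 0.391]
wrist_force: [0.4, -0.0, 0.6]
width: 0.0006
```

```bash
python3 - <<'E'
from h import *
o=robot.get_obs();print(o["time"],o["tool_pos"],o["ee_rot"],o["wrist_force"],o["width"])
b,d=snapshot("wrist");cv2.imwrite("pics/w1.png",b[:,:,::-1]);np.save("w1d.npy",d)
c=calibration("wrist");T=c["tool_from_camera"]
R=cv2.Rodrigues(np.zeros(3))[0]
from scipy.spatial.transform import Rotation as Ro
R=Ro.from_euler("xyz",o["ee_rot"]).as_matrix()
h=cv2.cvtColor(b,cv2.COLOR_RGB2HSV)
for n,lo,hi,z in [("green",(45,100,60),(80,255,255),.07),("blue",(100,120,60),(130,255,255),.07),("yellow",(20,90,90),(34,255,255),.071)]:
    m=cv2.inRange(h,lo,hi);k,l,s,ce=cv2.connectedComponentsWithStats(m)
    for i in range(1,k):
        if s[i,4]>60:
            u,v=ce[i];dc=T[:3,:3]@[(u-c["cx"])/c["fx"],(v-c["cy"])/c["fy"],1]
            w=R@dc;p=o["tool_pos"]+R@T[:3,3];dep=d[l==i];dep=np.median(dep[dep>0]) if (dep>0).any() else 0
            print(n,s[i,4],ce[i].round(1),(p+w*(z-p[2])/w[2]).round(4),(p+w*dep).round(4))
E
```

```text
2.2667 [0.68650365 0.06600466 0.13558617] [-3.14147954e+00  1.24462257e-03  3.91374007e-01] [ 0.40491415 -0.01066675  0.63357094] 0.000552502597505417
green 170 [254.4 223.2] [0.6699 0.06   0.07  ] [0.6708 0.0604 0.0724]
blue 20257 [248.7  64.1] [0.7879 0.1131 0.07  ] [0.7947 0.1173 0.0082]
blue 10932 [439.7  33.5] [ 0.8611 -0.0096  0.07  ] [ 0.8769 -0.0264  0.0312]
yellow 264 [253.2 202.5] [0.6874 0.0683 0.071 ] [0.6876 0.0684 0.0717]
yellow 92 [236.2 224.1] [0.6634 0.0745 0.071 ] [0.6633 0.0745 0.0707]
yellow 76 [271.8 223.7] [0.6757 0.0459 0.071 ] [0.6756 0.0459 0.0709]
yellow 407 [203.  237.1] [0.6407 0.0972 0.071 ] [0.6404 0.0972 0.0703]
yellow 369 [168.4 270.2] [0.5975 0.1155 0.071 ] [0.597  0.1156 0.0703]
yellow 133 [158.2 300.9] [0.5626 0.1144 0.071 ] [0.5627 0.1144 0.0711]
yellow 87 [250.4 328.5] [0.5669 0.0219 0.071 ] [0.7118 0.0774 0.2529]
yellow 75 [149.6 346.9] [0.5084 0.1065 0.071 ] [0.5091 0.1065 0.0716]
yellow 79 [293.1 375.4] [ 0.53   -0.0404  0.071 ] [0.7077 0.0647 0.2584]
```

View pics/w1.png

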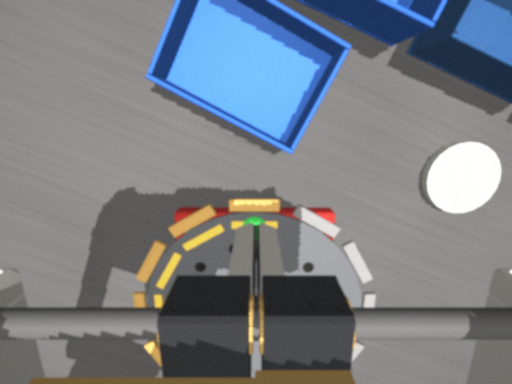

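The wrist view shows segment 1 at (253,202), right above the green dot. Its measured position is (0.687, 0.068, 0.072), which agrees with the circle fit to about 1 mm. Next I lower gently onto it.

>>> servo_tool(series="1 0 0.2 1.5 0.02; 1 0 0.4 3 0.047; 1 0 0.4 4.5 0.047; 1 0 0.4 5.3 0.047; 1 0 0.4 5.7 0.047; 1 0 0.4 6 0.047; 1 0 0.4 6.2 0.047; 1 0 0.4 6.4 0.047; 1 0 0.4 6.6 0.047; 1 0 0.4 6.75 0.047; 1 0 0.4 6.85 0.047; 1 0 0.4 6.85 0.047; 1 0 0.4 6.85 0.047")

```text
time: 3.4
tool_pos: [0.6895, 0.0636, 0.0677]
ee_rot: [3.141, -0.002, 0.346]
wrist_force: [2.1, 0.1, 1.7]
width: 0.0005
```

```bash
cat > plan.py <<'E'
from h import *
import sys
a0,n,st=float(sys.argv[1]),int(sys.argv[2]),float(sys.argv[3])
C=np.array([.586,.026]);p=lambda a:np.r_[C+.109*np.array([np.cos(a),np.sin(a)]),.067,a]
o=robot.get_obs();print(o["tool_pos"],o["ee_rot"],o["wrist_force"],p(a0))
for i in range(1,n+1):
    d,t=rel(p(a0),p(a0+st*i));print(f"1 {d[0]:.2f} {d[1]:.2f} 0 {t:.3f};",end=" ")
E
python3 plan.py .345 20 .05
```

```text
[0.68948542 0.06359105 0.06769753] [ 3.14090242e+00 -1.91521093e-03  3.45872481e-01] [2.09686435 0.12042086 1.65794129] [0.68857722 0.06286344 0.067      0.345     ]
1 -0.01 -0.54 0 -0.050; 1 -0.05 -1.09 0 -0.100; 1 -0.12 -1.63 0 -0.150; 1 -0.22 -2.17 0 -0.200; 1 -0.34 -2.70 0 -0.250; 1 -0.49 -3.22 0 -0.300; 1 -0.66 -3.74 0 -0.350; 1 -0.86 -4.24 0 -0.400; 1 -1.09 -4.74 0 -0.450; 1 -1.33 -5.23 0 -0.500; 1 -1.61 -5.70 0 -0.550; 1 -1.90 -6.15 0 -0.600; 1 -2.22 -6.60 0 -0.650; 1 -2.56 -7.02 0 -0.700; 1 -2.92 -7.43 0 -0.750; 1 -3.31 -7.82 0 -0.800; 1 -3.71 -8.19 0 -0.850; 1 -4.12 -8.54 0 -0.900; 1 -4.56 -8.87 0 -0.950; 1 -5.01 -9.17 0 -1.000;
```

Force is about 1.7 N up at 4.3 mm of give, as expected for the spring. Sweeping now.

>>> servo_tool(series="1 -0.01 -0.54 0 -0.05; 1 -0.05 -1.09 0 -0.1; 1 -0.12 -1.63 0 -0.15; 1 -0.22 -2.17 0 -0.2; 1 -0.34 -2.7 0 -0.25; 1 -0.49 -3.22 0 -0.3; 1 -0.66 -3.74 0 -0.35; 1 -0.86 -4.24 0 -0.4; 1 -1.09 -4.74 0 -0.45; 1 -1.33 -5.23 0 -0.5; 1 -1.61 -5.7 0 -0.55; 1 -1.9 -6.15 0 -0.6; 1 -2.22 -6.6 0 -0.65; 1 -2.56 -7.02 0 -0.7; 1 -2.92 -7.43 0 -0.75; 1 -3.31 -7.82 0 -0.8; 1 -3.71 -8.19 0 -0.85; 1 -4.12 -8.54 0 -0.9; 1 -4.56 -8.87 0 -0.95; 1 -5.01 -9.17 0 -1")

```text
time: 5.07
tool_pos: [0.6112, 0.1327, 0.0678]
ee_rot: [3.139, -0.0, 1.348]
wrist_force: [1.0, 0.4, 1.4]
width: 0.0005
```

```bash
python3 plan.py 1.345 2 .05
```

```text
[0.61117731 0.13265528 0.06777763] [ 3.13932014e+00 -1.38332529e-04  1.34811037e+00] [0.98074791 0.44837685 1.35909707] [0.6104032  0.13223316 0.067      1.345     ]
1 -0.01 -0.54 0 -0.050; 1 -0.05 -1.09 0 -0.100;
```

>>> servo_tool(series="1 -0.01 -0.54 0 -0.05; 1 -0.05 -1.09 0 -0.1; 1 -0.12 -1.63 0 -0.15; 1 -0.22 -2.17 0 -0.2; 1 -0.34 -2.7 0 -0.25; 1 -0.49 -3.22 0 -0.3; 1 -0.66 -3.74 0 -0.35; 1 -0.86 -4.24 0 -0.4; 1 -1.09 -4.74 0 -0.45; 1 -1.33 -5.23 0 -0.5; 1 -1.61 -5.7 0 -0.55; 1 -1.9 -6.15 0 -0.6; 1 -2.22 -6.6 0 -0.65; 1 -2.56 -7.02 0 -0.7; 1 -2.92 -7.43 0 -0.75; 1 -3.31 -7.82 0 -0.8; 1 -3.71 -8.19 0 -0.85; 1 -4.12 -8.54 0 -0.9; 1 -4.56 -8.87 0 -0.95; 1 -5.01 -9.17 0 -1")

```text
time: 6.73
tool_pos: [0.5109, 0.1052, 0.068]
ee_rot: [3.138, 0.001, 2.349]
wrist_force: [1.8, 1.4, 2.0]
width: 0.0004
```

```bash
python3 plan.py 2.345 2 .05
```

```text
[0.51093311 0.10515524 0.06797042] [3.13816764e+00 1.10391772e-03 2.34861951e+00] [1.76752082 1.43227024 2.00696574] [0.50979298 0.1039326  0.067      2.345     ]
1 -0.01 -0.54 0 -0.050; 1 -0.05 -1.09 0 -0.100;
```

>>> servo_tool(series="1 -0.01 -0.54 0 -0.05; 1 -0.05 -1.09 0 -0.1; 1 -0.12 -1.63 0 -0.15; 1 -0.22 -2.17 0 -0.2; 1 -0.34 -2.7 0 -0.25; 1 -0.49 -3.22 0 -0.3; 1 -0.66 -3.74 0 -0.35; 1 -0.86 -4.24 0 -0.4; 1 -1.09 -4.74 0 -0.45; 1 -1.33 -5.23 0 -0.5; 1 -1.61 -5.7 0 -0.55; 1 -1.9 -6.15 0 -0.6; 1 -2.22 -6.6 0 -0.65; 1 -2.56 -7.02 0 -0.7; 1 -2.56 -7.02 0 -0.7; 1 -2.56 -7.02 0 -0.7")

```text
time: 8.07
tool_pos: [0.4776, 0.0366, 0.0672]
ee_rot: [-3.141, -0.0, 3.044]
wrist_force: [-1.1, -0.9, 2.7]
width: 0.0006
```

>>> servo_tool(series="1 0 0 -0.3 0; 1 0 0 -0.7 0; 1 0 0 -1.2 0; 1 0 0 -2 0; 1 0 0 -4 0; 1 0 0 -7 0; 1 0 0 -10 0; 1 0 0 -12 0; 1 3 0 -12 0; 1 6 0 -12 0; 1 9 0 -12 0; 1 10 0 -12 0; 1 10 0 -12 0; 1 10 0 -12 0; 1 10 0 -12 0")

```text
time: 9.32
tool_pos: [0.3792, 0.0465, 0.1873]
ee_rot: [-3.141, 0.001, 3.046]
wrist_force: [0.8, -0.1, 0.2]
width: 0.0009
```

```bash
python3 - <<'E'
from h import *
o=robot.get_obs();print(o["time"],o["tool_pos"],o["wrist_force"])
a,_=snapshot("top");b,_=snapshot("scene")
t0=cv2.imread("pics/top.png")
z=np.vstack([np.hstack([cv2.resize(a[90:290,60:460,::-1],(400,200)),t0[90:290,60:460]]),cv2.resize(b[100:300,50:450,::-1],(800,400))])
cv2.imwrite("pics/end.png",z)
E
```

```text
9.3167 [0.37923679 0.04649543 0.18727054] [ 0.78963818 -0.09431383  0.16089037]
```

View pics/end.png

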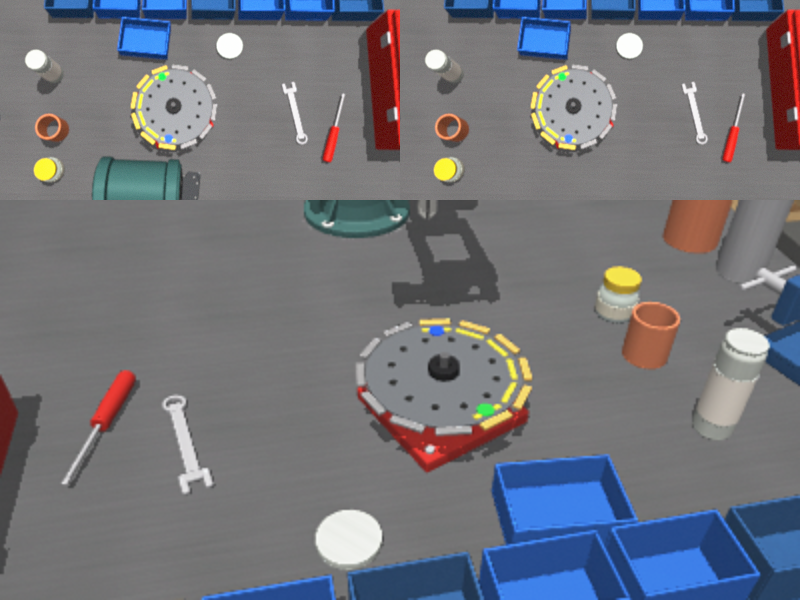

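The before and after top views match: the nut is on the spindle at (173,106), the bystanders have not moved, and the hand is clear.

```bash
python3 -c "
from bench import robot
print(robot.close_job())"
```

```text
the job is handed in; nothing more can be done
None
```

I slid the shut fingertips in one unbroken stroke along segments 1 to 6, from the green dot to the blue dot. Then I lifted straight up, drew the hand back and handed the job in at about 9.4 s; no verdict was reported.

- **Contact:** at the four readings along the way, the upward force was 1.4–2.7 N and the blade had given about 4–5 mm of its 20 mm. I took no readings between those points, so I inferred contact on each segment from the path and did not measure it.
- **Path:** the measured path stayed within about 1.7 mm of the planned arc.
- **End state:** before and after pictures show the nut on the spindle and everything else on the bench where it was. The hand was clear, with wrist force back to noise level.

No check failed. The only disagreement was 1–2 mm between the camera fit and the measured tool position, within the stated calibration.

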